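# Make up two pipe-fitting kits for the roofers

### The job

Make up the two fitting kits: put the copper sleeve, the black plug and one aluminium bracket in the green tray, and the brass union and the other bracket in the blue tray, one part to a pocket, each standing upright on the pocket floor. Set the parts down rather than dropping them, and leave the tape roll and the tape measure where they are.

Things in the scene. Friction and masses are not known exactly. Their poses are not given: they have to be found in the camera images.
- tray_green: Green plastic kit tray fixed to the bench, 82 (x) x 214 mm (y): three pockets in a row, centred at x = 0, y = -70, 0 and +70 mm, each 74 (x) x 66 mm (y) inside. Walls 4 mm thick, tops 16 mm above the bench; pocket floors 4 mm above the bench. Origin: centre of the underside, on the bench; z up; x within 0.2 rad of world x.
- tray_blue: Blue plastic kit tray fixed to the bench, 82 (x) x 144 mm (y): two pockets in a row, centred at x = 0, y = -35 and +35 mm, each 74 (x) x 66 mm (y) inside. Walls 4 mm thick, tops 16 mm above the bench; pocket floors 4 mm above the bench. Origin: centre of the underside, on the bench; z up; x within 0.2 rad of world x.
- sleeve: Copper pipe sleeve: a short open tube, 50 mm outside and 43 mm inside diameter, 48 mm high, about 120 g. Origin: centre of the underside, z up along its axis; it stands upright on the bench at the start.
- plug: Black rubber pipe plug: round, foot flange 52 mm in diameter and 12 mm high, then (by a short shoulder from 12 to 14 mm) a body 40 mm in diameter up to 48 mm, about 90 g. Grip the body. Origin: centre of the underside, z up along its axis; it stands upright on the bench at the start.
- union: Brass pipe union: hexagonal foot 44 mm across flats (51 mm across corners) and 16 mm high, above it a round neck 36 mm in diameter up to 48 mm with a dark disc on top, about 160 g. Grip the neck. Origin: centre of the underside, z up along its axis; it stands upright on the bench at the start.
- bracket_1: One of two identical bright aluminium U-brackets, open upward: base 50 (x) x 44 (y) x 4 mm, a flange 44 mm wide and 4 mm thick upright at each x end, 48 mm high in all, about 110 g. Grip across x over the outside of both flanges (50 mm). Origin: centre of the underside, z up; x within 0.5 rad of world x at the start. Either bracket may go in either tray.
- bracket_2: One of two identical bright aluminium U-brackets, open upward: base 50 (x) x 44 (y) x 4 mm, a flange 44 mm wide and 4 mm thick upright at each x end, 48 mm high in all, about 110 g. Grip across x over the outside of both flanges (50 mm). Origin: centre of the underside, z up; x within 0.5 rad of world x at the start. Either bracket may go in either tray.
- tape_roll: Red roll of tape lying flat among the fittings, loose: 72 mm outside and 48 mm inside diameter, 30 mm high. To be left alone. Origin: centre of the underside.
- tape_measure: Yellow and black tape measure standing among the fittings, loose: 66 mm (x) x 36 mm (y) x 46 mm high. To be left alone. Origin: centre of the underside, z up.

How it is judged:
By the outcome, as a careful person would: the job done as asked, in the order asked, and still so for the second after the job is handed in, with the robot touching nothing.
It also fails if it takes over 115 s, if anything falls off the work surface, if the arm or the gripper's body presses on something with over 40 N, if the wrist force passes 120 N, or if a joint passes its speed limit or range.

### The arm

A 6-joint arm with a two-finger parallel gripper is mounted at the origin on the work surface. World frame = base frame: x ahead of the robot, y to its left, z up, the work surface at z = 0. Lengths are in m, angles in rad, forces in N, time in s.
With the tool pointing down it reaches from about 0.4 to 0.825 m from the base axis. Payload 7 kg.
Tool frame: the origin (TCP) lies at the very end of the fingers, on their centre line; the grasp point (between the pads) lies 19 mm behind it; z points along the fingers, y is the line along which they close (so a half turn about z gives the same grasp; the last joint's range is limited). The gripper opens to 88 mm and grips with 3 to 60 N. Pads are 19 mm wide; open, the fingers measure 130 mm over their backs; the gripper's body (78 mm by 193 mm) begins 47 mm behind the grasp point.
Start: joints at [1.593, 0.359, 0.012, 0, -1.224, -0.288], TCP at [0.177, 0.651, 0.191] pointing down, gripper open.
Joint ranges: [-3.07, 3.07], [-1.43, 2.12], [-1.02, 1.25], [-3.03, 1.67], [-3.05, -0], [-3.03, 3.03]. Speed limits (rad/s): [2.39, 2.39, 3.01, 3.14, 3.14, 3.14].

### API

Orientations are given as [roll, pitch, yaw] about the fixed x, y, z axes, in that order (R = Rz(yaw) Ry(pitch) Rx(roll)).
In Python, from station import arm, grab_frame gives the robot as it stands.
- The arm moves only by the tool jog_arm, never from a script. Its argument "deltas" is a list that holds one entry, the list of rows, each a list of 4 numbers: the shift along the tool's x, y, z in units of 60 mm (1.0 is 60 mm), then the turn about the tool's z in units of 5 degrees (1.0 is 5 degrees). A call has 1 to 8 rows; each row is the pose to reach, as a shift and turn from the pose commanded when the call began, along the tool's axes at that moment; what a row does not reach only later rows make up. A row lasts 1/8 s, in which the tool goes at most 62.5 mm and 10.7 degrees, less where a joint would pass 70% of its speed; a pose out of reach is approached as far as the arm can. A call with a gripper value outside its range is refused whole. "grip" is the finger opening in mm, from 0 to 87.6, set as the call begins (left out, the last holds). The fingers move at their own pace and stop on an object; "squeeze" is the grip in N (left out, the last holds). Time passes only in rows, so rows that repeat a pose let the fingers close. It gives the time, the measured TCP pose, the force, the opening and the grip force at its end, in the units of the state.
- arm.get_state(): the state, without advancing time (a new reading comes with each control period).
- grab_frame(name): name is "side" or "top" or "wrist"; returns a dict with "img" (384x512x3 uint8, red, green, blue), "vfov" (degrees; the focal length in pixels is half the picture's height over the tangent of half this angle, whatever the lens; pixels are square), "cx", "cy" (the principal point, pixels), "xyz" and "rotation" of the camera in the world. Camera axes: x right, y down, z forward; pixel columns grow to the right and rows downward; lengths in m; the calibration is good to about 2 mm. A picture is of the moment at which its call begins. There is no depth.
- arm.job_done(): hands the job in; it is judged then, once.
The state is a dict: "t": time; "q": joint angles; "qd": joint speeds; "joint_efforts": joint torques, N m; "eef_pos": TCP position; "ee_rot": TCP orientation; "force": force on the tool from outside, world axes, zero at the start; "moment": the same for the moment, N m; "width": finger opening in m; "gripper_force": force on a finger pad.
Only numpy, scipy, OpenCV 4.12 (cv2) and the standard library are available. Lean on these libraries where they do the work, as an engineer would, in place of code of your own. Each camera call takes 0.05 s, during which the arm holds its last target. There are 200 camera calls.

## Working session

There is one attempt and no reset: what is moved stays moved. The work goes in short steps, Python scripts to look and compute and a tool call to move; the robot and the scene stay as the last step left them, time stands still between calls to the robot, and variables do not carry over. Pictures are saved under pics/ and viewed, at most 14 in all, crops included, and the job is handed in when it is done.

Besides the shell and the picture viewer there is one more tool, called after "Emit:" as name(argument=value, ...), one argument or row to a line, values as JSON. jog_arm: Moves the arm, as the interface text tells. Its arguments: {"type":"object","properties":{"deltas":{"type":"array"},"grip":{"type":"number"},"squeeze":{"type":"number"}},"required":["deltas"]}

```bash
mkdir -p pics; ls; python3 - <<'E'
from station import arm, grab_frame
import cv2,pickle,numpy as np
F={}
for n in ("top","side"):
    f=grab_frame(n);F[n]=f;cv2.imwrite(f"pics/{n}0.png",f["img"][:,:,::-1])
    print(n,f["vfov"],f["cx"],f["cy"],np.round(f["xyz"],3),np.round(f["rotation"],3).tolist(),[k for k in f])
pickle.dump(F,open("F0.pkl","wb"))
s=arm.get_state();print(s["t"],s["eef_pos"],s["ee_rot"],s["width"])
E
```

```text
pics
top 43.013606802922595 257.8659615235255 191.0066512373942 [ 0.32  -0.023  1.177] [-2.958, -0.0, -1.573] ['img', 'vfov', 'cx', 'cy', 'xyz', 'rotation']
side 56.922770838841195 257.8092277892342 188.15273546033404 [0.087 0.601 0.58 ] [-2.199, 0.008, -2.508] ['img', 'vfov', 'cx', 'cy', 'xyz', 'rotation']
0.1 [0.17721337 0.65080821 0.1899038 ] [ 3.14007466e+00 -1.48651271e-04 -2.65905023e-01] 0.0875558632064149
```

View pics/top0.png

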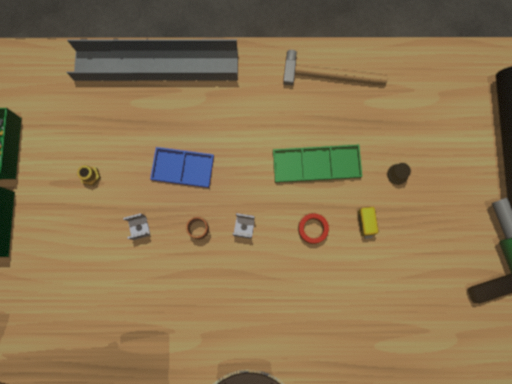

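View pics/side0.png

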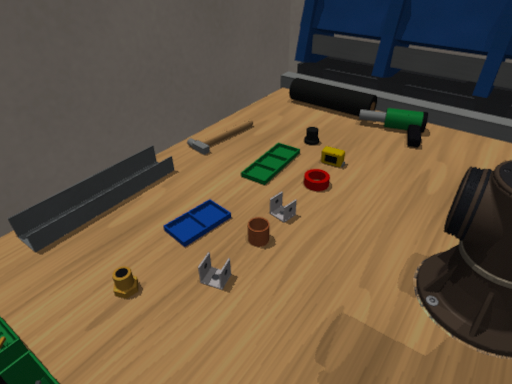

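Top view: world +x up, +y left. Parts at (pixels): union (89,174), bracket (138,227), sleeve (199,229), bracket (245,227), roll (313,228), tape measure (369,221), plug (399,174), blue tray (183,168), green tray (317,164). The side view shows all parts upright.

```bash
cat > h.py <<'E'
import numpy as np,cv2
from scipy.spatial.transform import Rotation as R
from scipy.optimize import minimize
def cam(f):
    fl=f["img"].shape[0]/2/np.tan(np.radians(f["vfov"])/2)
    r=np.array(f["rotation"]);M=r if r.shape==(3,3) else R.from_euler("xyz",r).as_matrix()
    return fl,f["cx"],f["cy"],M,np.array(f["xyz"])
def proj(f,P):
    fl,cx,cy,M,c=cam(f);q=(np.atleast_2d(P)-c)@M
    return np.c_[cx+fl*q[:,0]/q[:,2],cy+fl*q[:,1]/q[:,2]]
def plane(f,uv,z):
    fl,cx,cy,M,c=cam(f);uv=np.atleast_2d(uv)
    d=np.c_[(uv[:,0]-cx)/fl,(uv[:,1]-cy)/fl,np.ones(len(uv))]@M.T
    return c+d*((z-c[2])/d[:,2])[:,None]
def box(lx,ly,z0,z1): return np.array([[sx*lx/2,sy*ly/2,z] for sx in(-1,1) for sy in(-1,1) for z in(z0,z1)])
def cyl(d,z0,z1,n=48,ph=0):
    a=np.arange(n)*2*np.pi/n+ph;return np.vstack([np.c_[d/2*np.cos(a),d/2*np.sin(a),0*a+z] for z in(z0,z1)])
MODEL=dict(tray_green=[box(.082,.214,0,.016)],tray_blue=[box(.082,.144,0,.016)],sleeve=[cyl(.05,0,.048)],
 plug=[cyl(.052,0,.012),cyl(.04,.012,.048)],union=[cyl(.0508,0,.016,6,0),cyl(.036,.016,.048)],
 bracket=[box(.05,.044,0,.004)]+[box(.004,.044,0,.048)+[s*.023,0,0] for s in(-1,1)])
def sil(f,name,p,S=8,dz=0):
    h,w=f["img"].shape[:2];m=np.zeros((h,w),np.uint8)
    c,s=np.cos(p[2]),np.sin(p[2]);Rz=np.array([[c,-s,0],[s,c,0],[0,0,1]])
    for B in MODEL[name]:
        uv=proj(f,B@Rz.T+[p[0],p[1],dz]);hull=cv2.convexHull(uv.astype(np.float32))
        cv2.fillConvexPoly(m,np.round(hull*256).astype(np.int32),255,cv2.LINE_AA,8)
    return m
E
python3 - <<'E'
from h import *;import pickle
F=pickle.load(open("F0.pkl","rb"));f=F["top"]
seed=dict(sleeve=(199,229),plug=(399,174),union=(89,174),bL=(138,227),bR=(245,227),tray_blue=(183,168),tray_green=(317,164),roll=(313,228),meas=(369,221))
for k,uv in seed.items(): print(k,np.round(plane(f,uv,.024 if 'tray' not in k else .016)[0],3))
I=f["img"]
out=I[120:260,60:440,::-1].copy();cv2.imwrite("pics/crop0.png",cv2.resize(out,None,fx=2.1,fy=2.1,interpolation=cv2.INTER_CUBIC))
hsv=cv2.cvtColor(I,cv2.COLOR_RGB2HSV)
for n,(a,b),pl in (("tray_green",(50,80),.016),("tray_blue",(105,130),.016)):
    m=((hsv[...,0]>a)&(hsv[...,0]<b)&(hsv[...,1]>120)).astype(np.uint8)
    nn,l,st,ce=cv2.connectedComponentsWithStats(m)
    i=l[164,300] if 'green' in n else l[170,170]
    M=(l==i).astype(np.uint8)
    M=cv2.morphologyEx(M,cv2.MORPH_CLOSE,np.ones((5,5)))
    p0=plane(f,ce[i],.012)[0]
    J=lambda p:np.abs(sil(f,n,p)/255.-M).sum()
    best=min((minimize(J,[p0[0],p0[1],y],method="Nelder-Mead",options=dict(initial_simplex=[[p0[0],p0[1],y],[p0[0]+.01,p0[1],y],[p0[0],p0[1]+.01,y],[p0[0],p0[1],y+.1]])) for y in(-.1,0,.1)),key=lambda r:r.fun)
    print(n,st[i],best.x,best.fun)
E
```

```text
sleeve [0.443 0.116 0.024]
plug [ 0.576 -0.366  0.024]
union [0.577 0.385 0.024]
bL [0.448 0.26  0.024]
bR [0.448 0.007 0.024]
tray_blue [0.594 0.159 0.016]
tray_green [ 0.603 -0.169  0.016]
roll [ 0.445 -0.155  0.024]
meas [ 0.462 -0.288  0.024]
tray_green [284 156  18  24 206] [ 0.67389396 -0.11936244  1.27505438] 2639.690196078431
tray_blue [ 152  151   61   36 1620] [ 0.59871079  0.16017666 -0.16101924] 495.83529411764704
```

View pics/crop0.png

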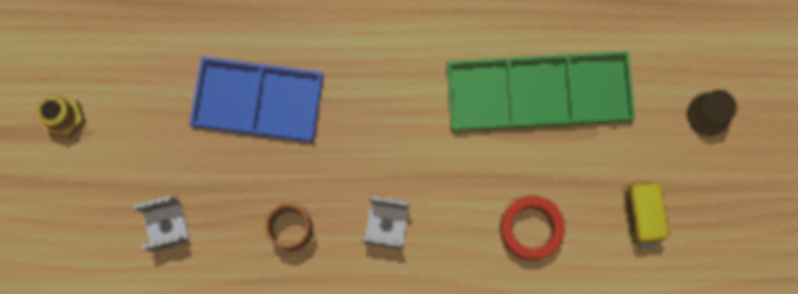

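The crop shows that bracket flanges face ±x (up/down in the picture), with both trays slightly yawed. I'll move over the middle for wrist views.

Emit:
jog_arm(
  deltas=[
    [[0.7,0.66,-0.12,1.9],[1.4,1.32,-0.25,3.8],[2.1,2.0,-0.4,5.6],[2.8,2.65,-0.5,7.5],[3.5,3.3,-0.6,9.4],[4.2,4.0,-0.75,11.2],[4.9,4.6,-0.9,13.1],[5.6,5.3,-1,15]],
  ],
)

```text
t: 1.1
eef_pos: [0.4186, 0.2546, 0.2511]
ee_rot: [-3.141, 0.0, -1.58]
force: [1.8, 0.8, -1.2]
width: 0.0875
gripper_force: 0.0
```

Emit:
jog_arm(
  deltas=[
    [[0.8,-0.45,0,0],[1.6,-0.9,0,0],[2.2,-1.3,0,0],[2.2,-1.3,0,0],[2.2,-1.3,0,0]],
  ],
)

```text
t: 1.72
eef_pos: [0.4952, 0.1237, 0.2504]
ee_rot: [3.141, -0.0, -1.576]
force: [0.2, -0.4, -0.5]
width: 0.0876
gripper_force: 0.0
```

```bash
python3 - <<'E'
from station import arm, grab_frame
import cv2,pickle,numpy as np
s=arm.get_state();print(s["t"],s["eef_pos"],s["ee_rot"],s["q"])
f=grab_frame("wrist");pickle.dump(f,open("w1.pkl","wb"));cv2.imwrite("pics/w1.png",f["img"][:,:,::-1])
print(f["vfov"],f["cx"],f["cy"],f["xyz"],f["rotation"])
E
```

```text
1.725 [0.49522098 0.12368071 0.25039494] [ 3.14088762e+00 -1.71622615e-04 -1.57579241e+00] [ 6.29714093e-01  4.98351698e-02 -2.46465029e-01 -2.92536593e-04
 -1.27516562e+00 -6.34624914e-01]
60.13822226901561 249.19479650629654 191.69846877348994 [0.4954354  0.05603245 0.4442652 ] [ 2.88693228e+00 -8.87015984e-04  3.13780619e+00]
```

View pics/w1.png

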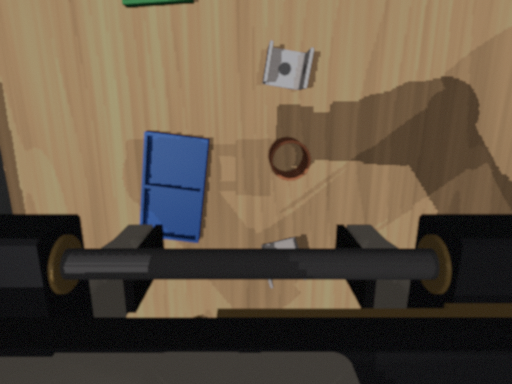

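Wrist view: blue tray at (175,185), sleeve (288,157), the right bracket (288,68), and the left bracket partly hidden behind the gripper. Next I'll fit models to these.

```bash
cat >> h.py <<'E'
def mask(I,kind):
    h=cv2.cvtColor(cv2.GaussianBlur(I,(3,3),0),cv2.COLOR_RGB2HSV).astype(int);H,S,V=h[...,0],h[...,1],h[...,2]
    if kind=="tray_green": m=(H>45)&(H<85)&(S>100)
    if kind=="tray_blue": m=(H>100)&(H<135)&(S>80)
    if kind=="bracket": m=(S<70)
    if kind=="sleeve": m=((H<9)|(H>172))&(S>90)
    if kind=="plug": m=(V<70)
    if kind=="union": m=(S>150)&(H>15)|(V<60)
    return m
def fit(f,kind,x,y,yaws=(0,),rad=.06,dz=0,dump=None,fill=False):
    I=f["img"];m=mask(I,kind).astype(np.uint8)
    w=np.zeros(m.shape,np.uint8);cyc=proj(f,[x,y,.02+dz])[0]
    px=np.linalg.norm(proj(f,[x+rad,y,.02+dz])[0]-cyc)
    cv2.circle(w,tuple(int(v) for v in np.round(cyc)),int(px),1,-1);m*=w
    m=cv2.morphologyEx(m,cv2.MORPH_CLOSE,np.ones((3,3)))
    if fill:
        cs=cv2.findContours(m,cv2.RETR_EXTERNAL,cv2.CHAIN_APPROX_NONE)[0]
        m=cv2.drawContours(np.zeros_like(m),[max(cs,key=cv2.contourArea)],-1,1,-1)
    J=lambda p:np.abs(sil(f,kind,p,dz=dz)/255.-m).sum()
    b=min((minimize(J,[x,y,a],method="Nelder-Mead",options=dict(xatol=1e-4,initial_simplex=[[x-.006,y-.006,a-.1],[x+.01,y,a],[x,y+.01,a],[x,y,a+.2]])) for a in yaws),key=lambda r:r.fun)
    if dump is not None:
        for g in [sil(f,kind,b.x,dz=dz)]:
            c=cv2.findContours((g>127).astype(np.uint8),cv2.RETR_LIST,cv2.CHAIN_APPROX_NONE)[0];cv2.drawContours(dump,c,-1,(255,0,255),1)
    return np.round(b.x,4),round(b.fun/m.sum(),3),int(m.sum())
E
python3 - <<'E'
from h import *;import pickle
F=pickle.load(open("F0.pkl","rb"));t=F["top"];s=F["side"];w=pickle.load(open("w1.pkl","rb"))
d=w["img"].copy();dt=t["img"].copy()
print("blue w",fit(w,"tray_blue",.595,.16,(-.15,.15),.1,dump=d,fill=True));print("blue t",fit(t,"tray_blue",.595,.16,(-.15,.15),.1,dump=dt,fill=True))
print("blue s",fit(s,"tray_blue",.595,.16,(-.15,.15),.1,fill=True))
print("green t",fit(t,"tray_green",.603,-.169,(-.1,.1),.13,dump=dt,fill=True));print("green s",fit(s,"tray_green",.603,-.169,(-.1,.1),.13,fill=True))
for n,f,dd in(("w",w,d),("t",t,dt),("s",s,None)):
    print("sleeve",n,fit(f,"sleeve",.443,.116,rad=.045,dump=dd,fill=True))
    print("bR",n,fit(f,"bracket",.448,.007,(-.3,0,.3),rad=.045,dump=dd))
for n,f,dd in(("t",t,dt),("s",s,None)):
    print("bL",n,fit(f,"bracket",.448,.26,(-.3,0,.3),rad=.045,dump=dd))
    print("plug",n,fit(f,"plug",.576,-.366,rad=.05,dump=dd,fill=True));print("union",n,fit(f,"union",.577,.385,(0,.5),rad=.05,dump=dd,fill=True))
a=cv2.resize(dt[120:260,60:440],None,fx=2,fy=2,interpolation=cv2.INTER_CUBIC);b=d[0:250,100:400]
o=np.zeros((540,760,3),np.uint8);o[:280]=a;o[285:535,:300]=b;cv2.imwrite("pics/fit1.png",o[:,:,::-1])
E
```

```text
blue w (array([ 0.5977,  0.1649, -0.1327]), np.float64(0.105), 6253)
blue t (array([ 0.5977,  0.1611, -0.1588]), np.float64(0.148), 1864)
blue s (array([ 0.5979,  0.1579, -0.1442]), np.float64(0.176), 1484)
green t (array([ 0.6086, -0.1686,  0.0514]), np.float64(0.114), 2810)
green s (array([ 0.6061, -0.1731,  0.0914]), np.float64(0.136), 1178)
sleeve w (array([0.4967, 0.0915, 0.7309]), np.float64(1519.431), 1)
bR w (array([ 0.4504,  0.0114, -0.1569]), np.float64(0.048), 1861)Traceback (most recent call last):
  File "<stdin>", line 8, in <module>
  File "h.py", line 45, in fit
    m=cv2.drawContours(np.zeros_like(m),[max(cs,key=cv2.contourArea)],-1,1,-1)
                                         ~~~^^^^^^^^^^^^^^^^^^^^^^^^
ValueError: max() iterable argument is empty
```

```bash
python3 - <<'E'
from h import *;import pickle
F=pickle.load(open("F0.pkl","rb"));t=F["top"];w=pickle.load(open("w1.pkl","rb"))
for n,f,u,v in(("w sleeve row",w,range(262,316,3),157),("t sleeve row",t,range(184,214,2),229),("t plug",t,range(384,416,2),174),("t union",t,range(76,104,2),174),("w blue row",w,range(136,216,4),160),("w wood/green",w,range(120,200,8),2)):
    h=cv2.cvtColor(f["img"],cv2.COLOR_RGB2HSV);print(n,[tuple(int(q) for q in h[v,k]) for k in u])
# minAreaRect of trays
for n,f,k in(("w",w,"tray_blue"),("t",t,"tray_blue"),("t",t,"tray_green")):
    m=mask(f["img"],k).astype(np.uint8)
    c=max(cv2.findContours(m,cv2.RETR_EXTERNAL,cv2.CHAIN_APPROX_NONE)[0],key=cv2.contourArea)
    P=plane(f,c[:,0,:].astype(float),.016)[:,:2].astype(np.float32)
    print(n,k,cv2.minAreaRect(P*1000))
E
```

```text
w sleeve row [(16, 104, 140), (17, 102, 148), (13, 120, 104), (11, 157, 73), (15, 114, 96), (15, 109, 105), (16, 113, 106), (16, 114, 107), (16, 110, 100), (15, 105, 104), (16, 110, 109), (15, 106, 101), (16, 115, 89), (14, 111, 83), (9, 155, 46), (10, 169, 62), (12, 134, 99), (15, 109, 110)]
t sleeve row [(17, 121, 164), (13, 137, 154), (12, 149, 84), (15, 120, 91), (17, 125, 104), (16, 120, 123), (16, 125, 147), (16, 121, 160), (16, 123, 158), (16, 123, 158), (16, 125, 153), (11, 147, 128), (15, 125, 88), (16, 123, 156), (16, 121, 160)]
t plug [(17, 123, 160), (16, 129, 127), (21, 123, 54), (20, 111, 55), (19, 137, 52), (18, 118, 54), (19, 106, 58), (19, 112, 57), (19, 98, 57), (21, 103, 57), (20, 108, 59), (17, 105, 56), (18, 111, 60), (17, 120, 127), (17, 127, 161), (17, 123, 164)]
t union [(19, 123, 159), (23, 158, 158), (19, 132, 81), (16, 97, 50), (17, 69, 52), (17, 94, 57), (25, 148, 129), (25, 155, 146), (21, 153, 75), (19, 154, 68), (24, 160, 139), (23, 161, 114), (19, 120, 144), (19, 117, 165)]
w blue row [(16, 106, 142), (16, 106, 142), (109, 143, 141), (111, 179, 57), (109, 151, 137), (109, 146, 145), (109, 144, 145), (109, 148, 145), (109, 146, 145), (110, 149, 144), (109, 146, 145), (109, 146, 145), (109, 151, 144), (109, 146, 145), (109, 151, 142), (109, 153, 142), (110, 151, 142), (109, 154, 139), (14, 106, 77), (16, 105, 139)]
w wood/green [(20, 90, 159), (67, 131, 123), (67, 132, 120), (68, 136, 101), (68, 143, 89), (68, 155, 66), (68, 174, 47), (60, 124, 39), (47, 104, 44), (36, 96, 53)]
w tray_blue ((597.4180297851562, 163.22415161132812), (144.28382873535156, 82.10398864746094), 82.29022216796875)
t tray_blue ((596.6251220703125, 161.42649841308594), (142.12188720703125, 81.03958892822266), 82.3521728515625)
t tray_green ((605.9916381835938, -168.80996704101562), (82.02969360351562, 211.8102264404297), 3.1919052600860596)
```

```bash
sed -i 's/m=((H<9)|(H>172))&(S>90)/m=(H<=13)\&(S>=118)/; s/m=(S>150)&(H>15)|(V<60)/m=(S>138)\&(H>18)|(V<62)/; s/m=(V<70)/m=(V<85)/' h.py
python3 - <<'E'
from h import *;import pickle
F=pickle.load(open("F0.pkl","rb"));t=F["top"];s=F["side"];w=pickle.load(open("w1.pkl","rb"))
d=w["img"].copy();dt=t["img"].copy();ds=s["img"].copy()
def go(l,*a,**k):
    try: print(l,*fit(*a,**k))
    except Exception as e: print(l,e)
for n,f,dd in(("w",w,d),("t",t,dt),("s",s,ds)):
    go("sleeve "+n,f,"sleeve",.443,.116,rad=.04,dump=dd,fill=True)
    go("bR "+n,f,"bracket",.448,.007,(-.3,0,.3),rad=.045,dump=dd)
for n,f,dd in(("t",t,dt),("s",s,ds)):
    go("bL "+n,f,"bracket",.448,.26,(-.3,0,.3),rad=.045,dump=dd)
    go("plug "+n,f,"plug",.576,-.366,rad=.05,dump=dd,fill=True);go("union "+n,f,"union",.577,.385,(0,.5),rad=.05,dump=dd,fill=True)
a=cv2.resize(dt[140:260,60:440],None,fx=2,fy=2,interpolation=cv2.INTER_CUBIC);b=d[0:250,100:400]
o=np.zeros((595,760,3),np.uint8);o[:240]=a;o[245:495,:300]=b;e=ds[110:320,80:360];o[245:245+315,320:740]=cv2.resize(e,(420,315));cv2.imwrite("pics/fit1.png",o[:,:,::-1])
E
```

```text
sleeve w [0.4458 0.1202 0.1689] 0.088 1464
bR w [ 0.4504  0.0114 -0.1569] 0.048 1861
sleeve t [0.447  0.1196 0.0932] 2.112 149
bR t [ 0.4525  0.0102 -0.1666] 0.161 427
sleeve s [0.4449 0.12   0.125 ] 0.184 551
bR s [0.4487 0.01   0.0286] 0.191 478
bL t [0.4507 0.2645 0.2202] 0.2 455
plug t [ 0.5783 -0.3659 -0.0159] 0.308 361
union t [ 0.5766  0.3892 -0.0285] 0.316 318
bL s [0.4473 0.2633 0.4502] 0.23 646
plug s [ 0.5766 -0.3656  0.1335] 0.27 223
union s [0.5782 0.3894 0.5692] 0.235 590
```

View pics/fit1.png

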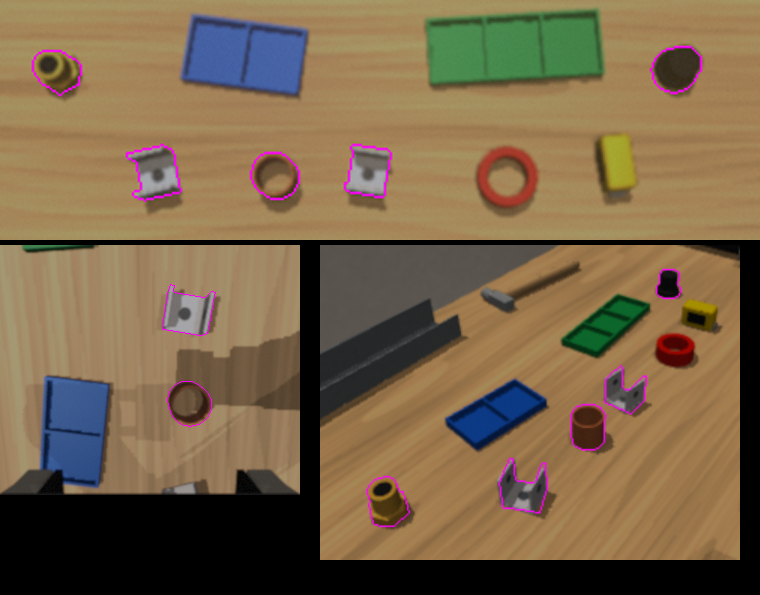

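Fits agree within about 2 mm. Now to pick the sleeve.

Emit:
jog_arm(
  deltas=[
    [[0.06,0.5,0.8,0],[0.06,0.82,1.6,0],[0.06,0.82,2.4,0],[0.06,0.82,3.0,0],[0.06,0.82,3.5,0],[0.06,0.82,3.84,0],[0.06,0.82,3.84,0],[0.06,0.82,3.84,0]],
  ],
)

```text
t: 2.78
eef_pos: [0.4466, 0.1214, 0.0212]
ee_rot: [-3.141, 0.001, -1.573]
force: [-0.9, -0.6, 1.1]
width: 0.0876
gripper_force: 0.0
```

Emit:
jog_arm(
  deltas=[
    [[0,0,0,0],[0,0,0,0],[0,0,0,0],[0,0,0,0],[0,0,0,0],[0,0,0,0]],
  ],
  grip=40,
  squeeze=20,
)

```text
t: 3.52
eef_pos: [0.4462, 0.1204, 0.0203]
ee_rot: [3.141, -0.0, -1.575]
force: [-0.1, 0.2, 0.7]
width: 0.0409
gripper_force: 0.0
```

Opening reached 40 mm with no contact, so I'll look.

```bash
python3 - <<'E'
from station import arm, grab_frame
import cv2,pickle,numpy as np
f=grab_frame("side");g=grab_frame("wrist");t=grab_frame("top")
a=cv2.resize(f["img"][160:320,160:380],None,fx=1.8,fy=1.8)
o=np.zeros((590,800,3),np.uint8);o[:a.shape[0],:a.shape[1]]=a;o[290:578,:384]=cv2.resize(g["img"],(384,288));b=t["img"][120:260,100:300];o[0:280,398:798]=cv2.resize(b,(400,280))
pickle.dump((f,g,t),open("c.pkl","wb"))
cv2.imwrite("pics/c1.png",o[:,:,::-1]);s=arm.get_state();print(s["width"],s["gripper_force"],s["t"])
E
```

```text
0.0399060093819349 0.0 3.675
```

View pics/c1.png

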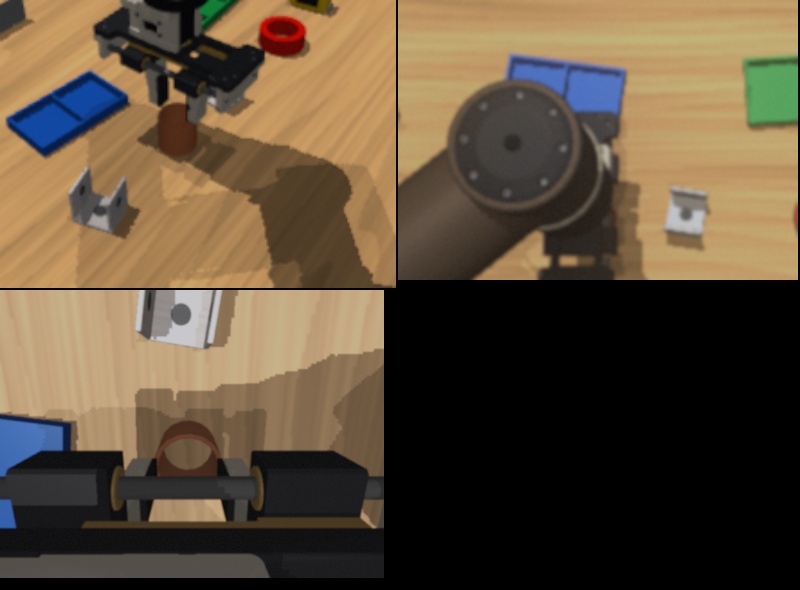

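```bash
python3 - <<'E'
from h import *;import pickle
f,g,t=pickle.load(open("c.pkl","rb"))
o=[]
for n,c,x0,y0,x1,y1,k in(("s",f,180,160,340,280,2.5),("w",g,100,120,412,380,1.25)):
    d=cv2.resize(c["img"][y0:y1,x0:x1],None,fx=k,fy=k,interpolation=cv2.INTER_CUBIC)
    for P,col in(([.4462,.1204,.0203],(255,0,255)),([.4262,.1204,.0203],(0,255,255)),([.4662,.1204,.0203],(0,255,255)),([.4458,.1202,.048],(255,255,0))):
        u=proj(c,P)[0];cv2.circle(d,(int((u[0]-x0)*k),int((u[1]-y0)*k)),3,col,-1)
    o.append(d)
    try:print(n,fit(c,"sleeve",.446,.10,rad=.05,fill=True))
    except Exception as e:print(e)
w=np.zeros((330,800,3),np.uint8);w[:300,:400]=o[0];w[:325,405:405+390]=o[1];cv2.imwrite("pics/c2.png",w[:,:,::-1])
E
```

```text
s (array([0.4455, 0.1174, 0.2211]), np.float64(0.352), 480)
w (array([0.4468, 0.1141, 0.0771]), np.float64(0.467), 5293)
```

View pics/c2.png

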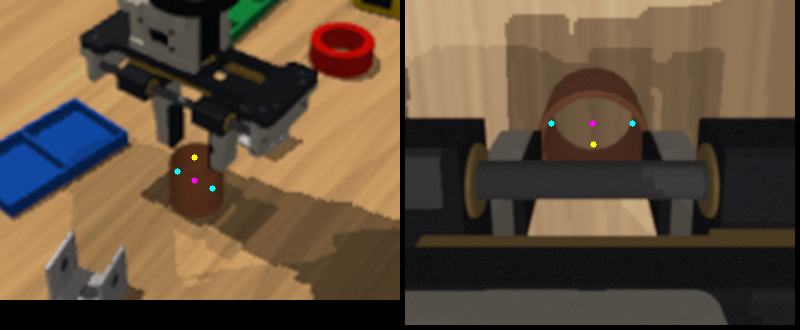

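```bash
python3 - <<'E'
import pickle;from station import arm
f,g,t=pickle.load(open("c.pkl","rb"));w=pickle.load(open("w1.pkl","rb"))
print(g["xyz"],g["rotation"],w["xyz"]);s=arm.get_state();print({k:s[k] for k in s})
E
```

```text
[0.44639266 0.0527509  0.21416713] [ 2.88684715e+00 -2.98582340e-04  3.13873734e+00] [0.4954354  0.05603245 0.4442652 ]
{'t': 3.675, 'q': array([ 6.91539717e-01,  2.02684529e-01, -6.65886411e-01,  3.39618175e-05,
       -7.02350688e-01, -6.95565251e-01]), 'qd': array([ 0.00024063,  0.00080818, -0.00051333, -0.00282281,  0.00077531,
        0.00072013]), 'joint_efforts': array([-4.21291392e-03, -3.67062843e+01,  2.01099265e+01,  4.80748236e+00,
       -2.29652919e-02, -4.45156684e-05]), 'eef_pos': array([0.44621971, 0.12042077, 0.02033296]), 'ee_rot': array([ 3.14151052e+00, -9.71357530e-05, -1.57479593e+00]), 'force': array([-0.43539249, -0.62380312, -0.38408779]), 'moment': array([ 0.10437303, -0.03293771,  0.01064022]), 'gripper_force': 0.0, 'width': 0.0399060093819349}
```

```bash
python3 - <<'E'
from h import *;import pickle
f,g,t=pickle.load(open("c.pkl","rb"))
o=[]
for n,c,x0,y0,x1,y1,k in(("s",f,200,155,320,255,4.5),("w",g,150,150,350,320,1.3)):
    d=cv2.resize(c["img"][y0:y1,x0:x1],None,fx=k,fy=k,interpolation=cv2.INTER_CUBIC)
    d=cv2.convertScaleAbs(d,alpha=1.4)
    def dr(B,col):
        u=proj(c,B+np.array([.4462,.1204,.0203]));u=(u-[x0,y0])*k
        cv2.polylines(d,[cv2.convexHull(u.astype(np.float32)).astype(np.int32)],True,col,1)
    dr(box(.193,.078,.066,.070),(255,0,255))
    for s in(-1,1): dr(box(.021,.019,0,.066)+[s*.0305,0,0],(0,255,255))
    dr(cyl(.05,0,.048)+[-.0004,-.0002,-.0203],(255,255,0))
    o.append(d)
w=np.zeros((460,800,3),np.uint8);w[:450,:540]=o[0];w[:221,540:800]=o[1];cv2.imwrite("pics/c3.png",w[:,:,::-1])
E
```

```text
(no output)
```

View pics/c3.png

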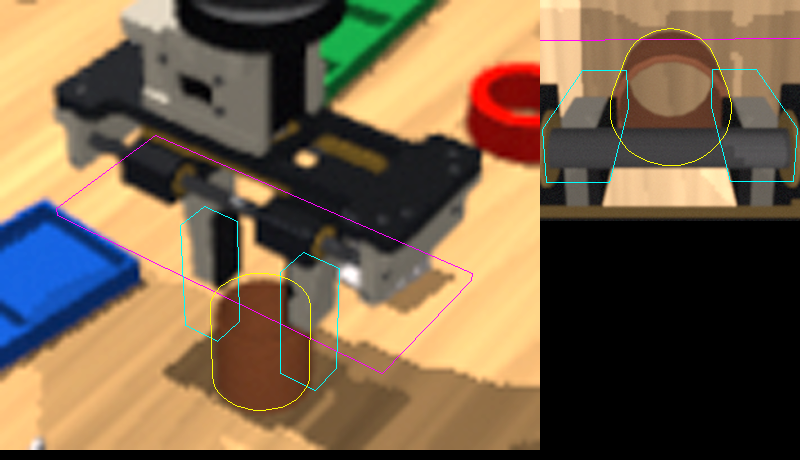

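```bash
cat >> h.py <<'E'
def camfix(f,objs,ncrop=None):
    """objs: list (kind,x,y,yaw); find camera shift dx,dy,dz + tilt about cam x, via mask mismatch; rows<ncrop only"""
    ms=[]
    for k,x,y,a in objs:
        m=mask(f["img"],k).astype(np.uint8);w=np.zeros_like(m);u=proj(f,[x,y,.02])[0]
        r=np.linalg.norm(proj(f,[x+(.09 if 'tray' in k else .045),y,.02])[0]-u)
        cv2.circle(w,tuple(int(v) for v in u),int(r),1,-1);m=cv2.morphologyEx(m*w,cv2.MORPH_CLOSE,np.ones((3,3)))
        if k!="bracket":
            cs=cv2.findContours(m,cv2.RETR_EXTERNAL,cv2.CHAIN_APPROX_NONE)[0];m=cv2.drawContours(np.zeros_like(m),[max(cs,key=cv2.contourArea)],-1,1,-1)
        ms.append(m)
    M0=R.from_euler("xyz",f["rotation"])
    def J(p):
        g=dict(f);g["xyz"]=np.array(f["xyz"])+p[:3];g["rotation"]=(M0*R.from_euler("x",p[3])).as_euler("xyz")
        return sum(np.abs(sil(g,o[0],o[1:])/255.-m)[:ncrop].sum() for o,m in zip(objs,ms))
    best=None
    for dz in(-.02,0,.02,.04):
        s0=np.array([0,0,dz,0]);S=np.vstack([s0,s0+[.01,0,0,0],s0+[0,.01,0,0],s0+[0,0,.01,0],s0+[0,0,0,.03]])
        b=minimize(J,s0,method="Nelder-Mead",options=dict(initial_simplex=S,maxiter=400))
        if best is None or b.fun<best.fun:best=b
    return np.round(best.x,4),best.fun,J(np.zeros(4))
E
python3 - <<'E'
from h import *;import pickle
f,g,t=pickle.load(open("c.pkl","rb"));w=pickle.load(open("w1.pkl","rb"))
B=("tray_blue",.597,.160,-.135);S=("sleeve",.4455,.120,0);b=("bracket",.4504,.0105,-.157)
print("w1",camfix(w,[B,S,b],235))
print("g bracket+blue",camfix(g,[b],215))
E
```

```text
w1 (array([-0.0001, -0.002 ,  0.0023, -0.002 ]), np.float64(877.1176470588236), np.float64(989.6627450980393))
g bracket+blue (array([-0.0005,  0.0008,  0.0004,  0.008 ]), np.float64(111.06666666666668), np.float64(284.5019607843137))
```

The image shows the fingers about 28 mm higher than the reading, closed just above the sleeve. I'll test this by opening, going down 16 mm (safe by either account) and closing gently.

Emit:
jog_arm(
  deltas=[
    [[0,0,0,0],[0,0,0,0],[0,0,0,0],[0,0,0,0],[0,0,0.1,0],[0,0,0.2,0],[0,0,0.27,0],[0,0,0.27,0]],
  ],
  grip=80,
)

```text
t: 4.68
eef_pos: [0.4459, 0.1202, 0.0036]
ee_rot: [3.141, -0.001, -1.575]
force: [0.4, -1.2, 0.2]
width: 0.0799
gripper_force: 0.0
```

Emit:
jog_arm(
  deltas=[
    [[0,0,0,0],[0,0,0,0],[0,0,0,0],[0,0,0,0],[0,0,0,0]],
  ],
  grip=44,
  squeeze=6,
)

```text
t: 5.3
eef_pos: [0.4463, 0.1205, 0.0043]
ee_rot: [-3.141, 0.0, -1.575]
force: [-0.6, -0.1, 1.8]
width: 0.0497
gripper_force: 6.0
```

Confirmed: the fingers touch at 49.7 mm, so the real tip sits about 28 mm above the reading. I'll open, go 14 mm deeper and grip.

Emit:
jog_arm(
  deltas=[
    [[0,0,0,0],[0,0,0,0],[0,0,0,0],[0,0,0.1,0],[0,0,0.2,0],[0,0,0.24,0],[0,0,0.24,0]],
  ],
  grip=75,
)

```text
t: 6.18
eef_pos: [0.4461, 0.1203, -0.0106]
ee_rot: [3.141, -0.001, -1.575]
force: [-0.5, -0.2, -0.3]
width: 0.0748
gripper_force: 0.0
```

Emit:
jog_arm(
  deltas=[
    [[0,0,0,0],[0,0,0,0],[0,0,0,0],[0,0,0,0],[0,0,0,0]],
  ],
  grip=44,
  squeeze=20,
)

```text
t: 6.8
eef_pos: [0.4463, 0.1205, -0.0101]
ee_rot: [-3.141, 0.0, -1.575]
force: [0.6, 0.2, 1.5]
width: 0.0492
gripper_force: 20.0
```

Emit:
jog_arm(
  deltas=[
    [[0,0,-0.6,0],[0.1,-0.1,-1.2,0],[0.8,-0.6,-1.3,-0.2],[1.6,-1.1,-1.3,-0.4],[2.4,-1.7,-1.3,-0.66],[3.1,-2.2,-1.3,-0.66],[3.65,-2.59,-1.3,-0.66],[3.65,-2.59,-1.3,-0.66]],
  ],
)

```text
t: 7.8
eef_pos: [0.6014, -0.1015, 0.0666]
ee_rot: [3.14, -0.0, -1.52]
force: [-1.0, 0.1, -1.0]
width: 0.0492
gripper_force: 20.0
```

Emit:
jog_arm(
  deltas=[
    [[0.0,0,0.4,0],[0,0,0.8,0],[0,0,1.05,0],[0,0,1.13,0],[0,0,1.16,0],[0,0,1.18,0],[0,0,1.19,0],[0,0,1.2,0]],
  ],
)

```text
t: 8.8
eef_pos: [0.601, -0.0992, -0.0039]
ee_rot: [-3.141, 0.0, -1.517]
force: [-0.8, 0.3, -1.2]
width: 0.0494
gripper_force: 20.0
```

Emit:
jog_arm(
  deltas=[
    [[0,0,0.015,0],[0,0,0.03,0],[0,0,0.03,0]],
  ],
)

```text
t: 9.18
eef_pos: [0.6008, -0.0992, -0.006]
ee_rot: [3.142, -0.0, -1.517]
force: [0.3, 0.6, -0.4]
width: 0.0496
gripper_force: 20.0
```

Emit:
jog_arm(
  deltas=[
    [[0,0,0.02,0],[0,0,0.02,0],[0,0,0.02,0]],
  ],
)

```text
t: 9.55
eef_pos: [0.6008, -0.0992, -0.0061]
ee_rot: [-3.141, -0.0, -1.517]
force: [-3.3, 1.5, 8.9]
width: 0.0492
gripper_force: 20.0
```

Emit:
jog_arm(
  deltas=[
    [[0,0,0,0],[0,0,0,0],[0,0,0,0],[0,0,-0.3,0],[0,0,-1,0],[0,0,-1.8,0],[0.9,0.1,-2.2,0],[1.8,0.3,-2.4,0]],
  ],
  grip=78,
)

```text
t: 10.55
eef_pos: [0.5898, -0.2087, 0.1388]
ee_rot: [-3.139, -0.001, -1.515]
force: [0.5, -0.6, -1.2]
width: 0.0778
gripper_force: 0.0
```

```bash
python3 - <<'E'
from station import arm, grab_frame
from h import *;import pickle
s=arm.get_state();print(s["t"],s["eef_pos"],s["ee_rot"][2])
w=grab_frame("wrist");sd=grab_frame("side");pickle.dump((w,sd),open("d.pkl","wb"))
print("plug",fit(w,"plug",.5775,-.366,rad=.045,fill=True))
for n,f in(("w",w),("s",sd)):
    c=max(cv2.findContours(mask(f["img"],"tray_green").astype(np.uint8),cv2.RETR_EXTERNAL,cv2.CHAIN_APPROX_NONE)[0],key=cv2.contourArea)
    print(n,cv2.minAreaRect((plane(f,c[:,0,:].astype(float),.016)[:,:2]*1000).astype(np.float32)))
    print(n,"sleeve",fit(f,"sleeve",.601,-.099,rad=.04,dz=.004,fill=True))
o=np.hstack([cv2.resize(w["img"],(440,330)),cv2.resize(sd["img"][120:240,220:350],(358,330))]);cv2.imwrite("pics/d1.png",o[:,:,::-1])
E
```

```text
10.55 [ 0.58976652 -0.20870313  0.13882507] -1.5150009027466524
plug (array([ 0.5804, -0.3685,  0.1231]), np.float64(0.034), 1534)
w ((609.1712646484375, -202.79559326171875), (79.94454193115234, 142.1942596435547), 3.3384790420532227)
w sleeve (array([ 0.6002, -0.0976,  0.0337]), np.float64(1.868), 1060)
s ((597.3983154296875, 598.3895263671875), (53.91569900512695, 197.56944274902344), 89.93101501464844)
s sleeve (array([ 0.6051, -0.1089,  0.2018]), np.float64(0.539), 265)
```

View pics/d1.png

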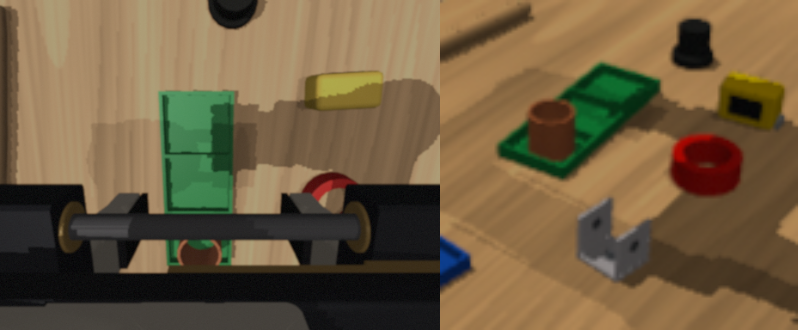

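The sleeve stands in the +y green pocket; the plug is ahead at about (.578,-.367). Plug next.

Emit:
jog_arm(
  deltas=[
    [[0.9,0.12,0,0],[1.8,0.22,0,0],[2.5,0.32,0.4,0],[2.64,0.32,1.1,0],[2.64,0.32,1.8,0],[2.64,0.32,2.2,0],[2.64,0.32,2.38,0],[2.64,0.32,2.38,0]],
  ],
)

```text
t: 11.65
eef_pos: [0.5778, -0.3669, -0.0065]
ee_rot: [3.141, 0.0, -1.517]
force: [-0.0, 0.4, 1.3]
width: 0.0779
gripper_force: 0.0
```

Emit:
jog_arm(
  deltas=[
    [[0,0,0,0],[0,0,0,0],[0,0,0,0],[0,0,0,0],[0,0,0,0],[0,0,0,0]],
  ],
  grip=30,
  squeeze=20,
)

```text
t: 12.4
eef_pos: [0.5783, -0.3673, -0.0056]
ee_rot: [-3.141, -0.0, -1.517]
force: [0.3, 0.9, 2.2]
width: 0.039
gripper_force: 20.0
```

Emit:
jog_arm(
  deltas=[
    [[0,0,-0.6,0],[-0.3,-0.1,-1.1,0],[-1.1,-0.3,-1.1,0],[-1.8,-0.5,-1.1,0],[-2.12,-0.64,-1.1,0],[-2.12,-0.64,-0.8,0],[-2.12,-0.64,-0.4,0],[-2.12,-0.64,-0.2,0]],
  ],
)

```text
t: 13.4
eef_pos: [0.6076, -0.2387, 0.0034]
ee_rot: [3.138, 0.001, -1.518]
force: [-0.4, 0.5, -1.0]
width: 0.0391
gripper_force: 20.0
```

Emit:
jog_arm(
  deltas=[
    [[0,0,0.05,0],[0,0,0.09,0],[0,0,0.11,0],[0,0,0.12,0],[0,0,0.12,0]],
  ],
)

```text
t: 14.02
eef_pos: [0.6096, -0.2381, -0.0009]
ee_rot: [-3.141, -0.0, -1.517]
force: [0.2, 0.1, -0.5]
width: 0.0392
gripper_force: 20.0
```

Emit:
jog_arm(
  deltas=[
    [[0,0,0.02,0],[0,0,0.035,0],[0,0,0.035,0],[0,0,0.035,0]],
  ],
)

```text
t: 14.52
eef_pos: [0.6097, -0.2381, -0.0017]
ee_rot: [-3.141, -0.001, -1.517]
force: [-3.9, 1.8, 10.0]
width: 0.039
gripper_force: 20.0
```

Emit:
jog_arm(
  deltas=[
    [[0,0,0,0],[0,0,0,0],[0,0,0,0],[0,0,-0.3,0],[0,0,-0.9,0],[-0.2,0.1,-1.6,0],[-0.9,0.5,-1.8,0.4],[-1.7,1.0,-1.8,0.8]],
  ],
  grip=80,
)

```text
t: 15.52
eef_pos: [0.5449, -0.1389, 0.1071]
ee_rot: [-3.138, -0.0, -1.589]
force: [0.1, 1.4, 0.5]
width: 0.0796
gripper_force: 0.0
```

```bash
python3 - <<'E'
from station import arm, grab_frame
from h import *
s=arm.get_state();print(s["t"],s["eef_pos"],s["ee_rot"][2])
sd=grab_frame("side");print("bR",fit(sd,"bracket",.4504,.0107,(-.16,),rad=.045))
cv2.imwrite("pics/e1.png",cv2.resize(sd["img"][110:260,210:370],None,fx=3.5,fy=3.5)[:,:,::-1])
E
```

```text
15.525 [ 0.54490294 -0.13889556  0.10713825] -1.5891020727749927
bR (array([0.4486, 0.0102, 0.0266]), np.float64(0.188), 482)
```

View pics/e1.png

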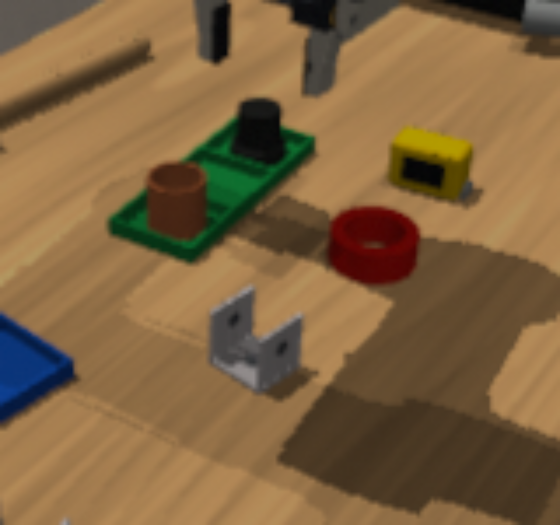

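The plug stands in the -y pocket, and the bracket, roll and tape measure are undisturbed. Now the first bracket.

Emit:
jog_arm(
  deltas=[
    [[-0.8,0.5,0,0.5],[-1.6,1.0,0,1.0],[-2.3,1.5,0,1.62],[-2.48,1.61,0.4,1.62],[-2.48,1.61,1.0,1.62],[-2.48,1.61,1.5,1.62],[-2.48,1.61,1.8,1.62],[-2.48,1.61,1.88,1.62]],
  ],
)

```text
t: 16.58
eef_pos: [0.4498, 0.0108, -0.0082]
ee_rot: [3.141, -0.001, -1.728]
force: [0.9, -0.3, -0.5]
width: 0.08
gripper_force: 0.0
```

Emit:
jog_arm(
  deltas=[
    [[0,0,0,0],[0,0,0,0],[0,0,0,0],[0,0,0,0],[0,0,0,0],[0,0,0,0]],
  ],
  grip=42,
  squeeze=20,
)

```text
t: 17.32
eef_pos: [0.4503, 0.011, -0.0076]
ee_rot: [-3.141, 0.0, -1.728]
force: [-2.5, 0.2, 6.9]
width: 0.0497
gripper_force: 20.0
```

Emit:
jog_arm(
  deltas=[
    [[0,0,-0.6,0],[0.1,-0.1,-1.3,0],[0.7,-0.8,-1.4,-0.6],[1.3,-1.5,-1.4,-1.2],[1.9,-2.2,-1.4,-1.8],[2.4,-2.8,-1.4,-2.42],[2.56,-3.04,-1.4,-2.42],[2.56,-3.04,-1.4,-2.42]],
  ],
)

```text
t: 18.32
eef_pos: [0.6057, -0.17, 0.0749]
ee_rot: [3.14, 0.0, -1.519]
force: [-0.8, 0.3, -0.5]
width: 0.05
gripper_force: 20.0
```

Emit:
jog_arm(
  deltas=[
    [[0,0,0.4,0],[0,0,0.8,0],[0,0,1.1,0],[0,0,1.22,0],[0,0,1.27,0],[0,0,1.3,0],[0,0,1.3,0],[0,0,1.3,0]],
  ],
)

```text
t: 19.32
eef_pos: [0.6062, -0.1695, -0.0017]
ee_rot: [-3.141, -0.0, -1.517]
force: [-0.0, -0.1, -1.4]
width: 0.0501
gripper_force: 20.0
```

Emit:
jog_arm(
  deltas=[
    [[0,0,0.02,0],[0,0,0.04,0],[0,0,0.05,0],[0,0,0.05,0]],
  ],
)

```text
t: 19.82
eef_pos: [0.6061, -0.1695, -0.0035]
ee_rot: [-3.141, -0.0, -1.517]
force: [-3.9, 2.9, 11.6]
width: 0.05
gripper_force: 20.0
```

Emit:
jog_arm(
  deltas=[
    [[0,0,0,0],[0,0,0,0],[0,0,0,0],[0,0,-0.3,0],[0,0,-1.0,0],[-0.3,0,-1.8,0],[-1.2,0,-2.2,0.3],[-2.2,0,-2.2,0.6]],
  ],
  grip=80,
)

```text
t: 20.82
eef_pos: [0.6006, -0.0367, 0.1311]
ee_rot: [-3.135, 0.001, -1.572]
force: [1.6, 0.1, -0.5]
width: 0.0802
gripper_force: 0.0
```

Emit:
jog_arm(
  deltas=[
    [[-1,0,0,0.3],[-2,0,-0.2,0.6],[-3,0,-0.4,0.9],[-4,0,-0.6,1.2],[-5,0,-0.8,1.5],[-5.9,0,-1,1.55],[-5.9,0,-1,1.55],[-5.9,0,-1,1.55]],
  ],
)

```text
t: 21.82
eef_pos: [0.5981, 0.3164, 0.1875]
ee_rot: [-3.141, 0.0, -1.704]
force: [0.1, -0.8, -1.3]
width: 0.0801
gripper_force: 0.0
```

```bash
python3 - <<'E'
from station import arm, grab_frame
from h import *;import pickle
s=arm.get_state();print(s["t"],s["eef_pos"],s["ee_rot"][2])
w=grab_frame("wrist");sd=grab_frame("side");pickle.dump((w,sd),open("e.pkl","wb"))
d=w["img"].copy()
print("bL",fit(w,"bracket",.449,.264,(.1,.2,.4),rad=.045,dump=d));print("blue",fit(w,"tray_blue",.597,.161,(-.135,),rad=.1,fill=True))
c=max(cv2.findContours(mask(w["img"],"tray_blue").astype(np.uint8),cv2.RETR_EXTERNAL,cv2.CHAIN_APPROX_NONE)[0],key=cv2.contourArea)
print(cv2.minAreaRect((plane(w,c[:,0,:].astype(float),.016)[:,:2]*1000).astype(np.float32)))
o=np.hstack([cv2.resize(d,(440,330)),cv2.resize(sd["img"][100:220,220:350],(358,330))]);cv2.imwrite("pics/g1.png",o[:,:,::-1])
E
```

```text
21.825 [0.59809905 0.31636871 0.1874704 ] -1.7041140375967418
bL (array([0.4498, 0.2653, 0.261 ]), np.float64(0.065), 2900)
blue (array([ 0.5983,  0.1617, -0.1326]), np.float64(0.029), 7459)
((602.1173095703125, 190.9038543701172), (89.24615478515625, 81.12097930908203), 82.43119812011719)
```

View pics/g1.png

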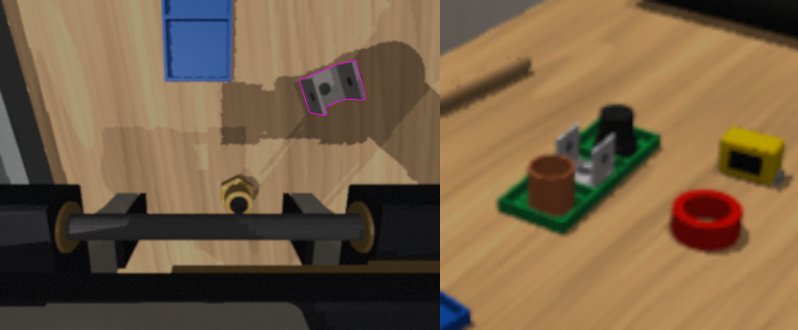

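The green tray is filled: sleeve, bracket and plug all upright. The bracket fit is tight. Union next.

Emit:
jog_arm(
  deltas=[
    [[-0.6,0.25,0.3,0],[-1.15,0.5,0.8,0],[-1.15,0.5,1.6,0],[-1.15,0.5,2.2,0],[-1.15,0.5,2.7,0],[-1.15,0.5,3.05,0],[-1.15,0.5,3.22,0],[-1.15,0.5,3.22,0]],
  ],
)

```text
t: 22.92
eef_pos: [0.578, 0.3878, -0.0066]
ee_rot: [3.141, -0.001, -1.706]
force: [0.4, -0.3, 0.4]
width: 0.0803
gripper_force: 0.0
```

Emit:
jog_arm(
  deltas=[
    [[0,0,0,0],[0,0,0,0],[0,0,0,0],[0,0,0,0],[0,0,0,0],[0,0,0,0]],
  ],
  grip=28,
  squeeze=20,
)

```text
t: 23.68
eef_pos: [0.5778, 0.3888, -0.0062]
ee_rot: [3.142, 0.0, -1.705]
force: [-1.0, -0.3, 1.5]
width: 0.0359
gripper_force: 20.0
```

Emit:
jog_arm(
  deltas=[
    [[0,0,-0.5,0],[0.2,-0.05,-1.0,0],[1.1,-0.3,-1.0,0],[2.0,-0.55,-1.0,0],[2.8,-0.75,-1.0,0],[3.13,-0.84,-0.9,0],[3.13,-0.84,-0.5,0],[3.13,-0.84,-0.25,0]],
  ],
)

```text
t: 24.68
eef_pos: [0.6022, 0.1956, 0.0073]
ee_rot: [3.141, -0.001, -1.705]
force: [-0.2, -0.0, -2.3]
width: 0.0352
gripper_force: 20.0
```

Emit:
jog_arm(
  deltas=[
    [[0,0,0.05,0],[0,0,0.1,0],[0,0,0.13,0],[0,0,0.16,0],[0,0,0.17,0],[0,0,0.17,0]],
  ],
)

```text
t: 25.42
eef_pos: [0.6028, 0.1959, -0.0014]
ee_rot: [-3.141, 0.0, -1.705]
force: [0.3, 0.6, -1.4]
width: 0.0354
gripper_force: 20.0
```

Emit:
jog_arm(
  deltas=[
    [[0,0,0.02,0],[0,0,0.035,0],[0,0,0.035,0],[0,0,0.035,0]],
  ],
)

```text
t: 25.92
eef_pos: [0.603, 0.196, -0.0023]
ee_rot: [-3.141, 0.0, -1.704]
force: [-4.1, 0.1, 7.5]
width: 0.0353
gripper_force: 20.0
```

Emit:
jog_arm(
  deltas=[
    [[0,0,0,0],[0,0,0,0],[0,0,0,0],[0,0,-0.3,0],[0,0,-1.0,0],[-0.1,0.3,-1.6,-0.9],[-0.35,1.1,-1.6,-2.3],[-0.6,2.0,-1.6,-3.7]],
  ],
  grip=80,
)

```text
t: 26.92
eef_pos: [0.4884, 0.2484, 0.094]
ee_rot: [-3.139, 0.001, -1.379]
force: [-1.1, 2.0, -0.1]
width: 0.0799
gripper_force: 0.0
```

Emit:
jog_arm(
  deltas=[
    [[-0.41,0.58,0.1,-0.83],[-0.41,0.58,0.4,-0.83],[-0.41,0.58,0.9,-0.83],[-0.41,0.58,1.35,-0.83],[-0.41,0.58,1.6,-0.83],[-0.41,0.58,1.68,-0.83],[-0.41,0.58,1.68,-0.83]],
  ],
)

```text
t: 27.8
eef_pos: [0.4502, 0.2655, -0.0079]
ee_rot: [-3.141, 0.0, -1.309]
force: [-0.5, -0.3, -0.1]
width: 0.0801
gripper_force: 0.0
```

Emit:
jog_arm(
  deltas=[
    [[0,0,0,0],[0,0,0,0],[0,0,0,0],[0,0,0,0],[0,0,0,0],[0,0,0,0]],
  ],
  grip=42,
  squeeze=20,
)

```text
t: 28.55
eef_pos: [0.4499, 0.2653, -0.0082]
ee_rot: [-3.141, 0.0, -1.309]
force: [-1.6, -1.0, 5.0]
width: 0.0497
gripper_force: 20.0
```

Emit:
jog_arm(
  deltas=[
    [[0,0,-0.6,0],[0.1,0,-1.3,0.4],[0.8,-0.4,-1.4,1.5],[1.5,-0.9,-1.4,2.7],[2.2,-1.3,-1.4,3.9],[2.7,-1.6,-1.4,4.53],[2.85,-1.71,-1.4,4.53],[2.85,-1.71,-1.4,4.53]],
  ],
)

```text
t: 29.55
eef_pos: [0.5929, 0.1261, 0.0749]
ee_rot: [3.141, -0.0, -1.706]
force: [-0.7, 0.3, -1.5]
width: 0.05
gripper_force: 20.0
```

Emit:
jog_arm(
  deltas=[
    [[0,0,0.4,0],[0,0,0.8,0],[0,0,1.1,0],[0,0,1.22,0],[0,0,1.27,0],[0,0,1.3,0],[0,0,1.3,0],[0,0,1.3,0]],
  ],
)

```text
t: 30.55
eef_pos: [0.5934, 0.1267, -0.0019]
ee_rot: [-3.141, 0.0, -1.705]
force: [-0.2, -0.2, -0.9]
width: 0.0498
gripper_force: 20.0
```

Emit:
jog_arm(
  deltas=[
    [[0,0,0.02,0],[0,0,0.04,0],[0,0,0.05,0],[0,0,0.05,0]],
  ],
)

```text
t: 31.05
eef_pos: [0.5932, 0.1266, -0.0042]
ee_rot: [-3.141, 0.0, -1.705]
force: [-3.6, 0.9, 10.5]
width: 0.0497
gripper_force: 20.0
```

Contact. Release, lift, and check from the top and side.

Emit:
jog_arm(
  deltas=[
    [[0,0,0,0],[0,0,0,0],[0,0,0,0],[0,0,-0.3,0],[0,0,-1.0,0],[0,0,-2,0],[-0.6,0,-2.6,0],[-1.5,0,-2.8,0]],
  ],
  grip=80,
)

```text
t: 32.05
eef_pos: [0.6066, 0.2163, 0.1663]
ee_rot: [-3.138, 0.003, -1.707]
force: [1.4, 1.2, -1.4]
width: 0.08
gripper_force: 0.0
```

Emit:
jog_arm(
  deltas=[
    [[-0.9,0,0,0],[-1.8,0,0,0],[-2.7,0,-0.2,0],[-3.5,0,-0.4,0],[-3.5,0,-0.4,0],[-3.5,0,-0.4,0]],
  ],
)

```text
t: 32.8
eef_pos: [0.6328, 0.4237, 0.1856]
ee_rot: [3.141, -0.001, -1.704]
force: [0.2, 0.1, 0.7]
width: 0.08
gripper_force: 0.0
```

```bash
python3 - <<'E'
from station import arm, grab_frame
from h import *
s=arm.get_state();print(s["t"],s["eef_pos"])
t=grab_frame("top");sd=grab_frame("side")
a=cv2.resize(t["img"][120:260,60:440],None,fx=2.1,fy=2.1,interpolation=cv2.INTER_CUBIC);b=cv2.resize(sd["img"][110:275,120:360],None,fx=1.83,fy=1.83,interpolation=cv2.INTER_CUBIC)
o=np.zeros((598,800,3),np.uint8);o[:294,:798]=a;o[295:295+b.shape[0],:b.shape[1]]=b;cv2.imwrite("pics/z.png",o[:,:,::-1])
E
```

```text
32.8 [0.63280903 0.42373333 0.18563483]
```

View pics/z.png

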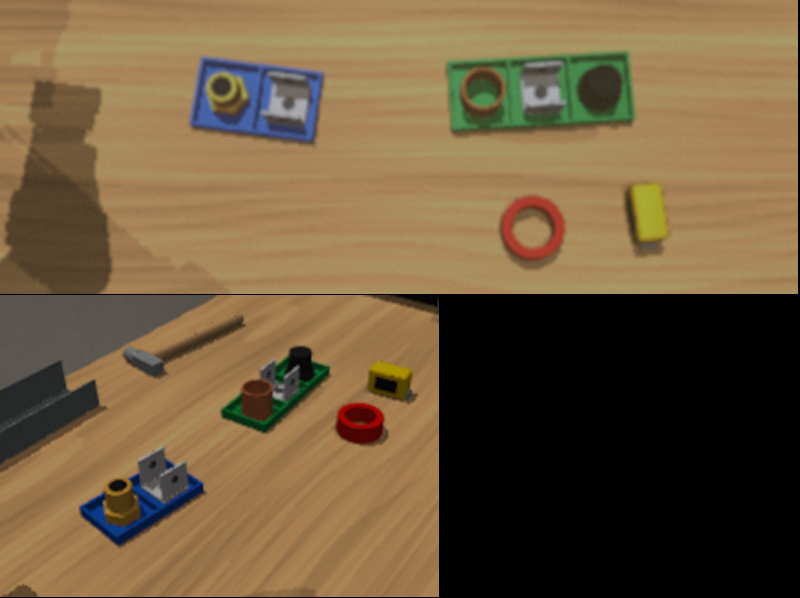

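All five parts stand upright in their pockets, and the roll and tape measure are where they were.

```bash
python3 -c "
from station import arm
print(arm.job_done())"
```

```text
the job is handed in; nothing more can be done
None
```

Both kits are made up and the job is handed in: sleeve, bracket and plug in the green tray, union and bracket in the blue, all upright in the last pictures, with the tape roll and tape measure untouched; the real fingertips sit about 28 mm above the reported TCP, which cost one empty close over the sleeve.

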